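# Jack up the hinged dissection board and hold it

### The job

A colleague needs to get at the feet under the hinged dissection board: stand the small lever jack on the bench with its saddle centred under the round lift pad of the board (not under the plain square lug beside it). Make a trial lift first - pump the handle fully down once and let it come all the way up again, so that the board is back down - then press the handle fully down a second time and finish while holding it down, the board resting on the saddle and not on your gripper. Leave the glass dish and the wax block lying on the board, and the stopper and the timer near it, where they are.

Things in the scene. Friction and masses are not known exactly. Their poses are not given: they have to be found in the camera images.
- board_stand: Fixed hinge stand of the white dissection board (300 x 210 mm, top 25 mm above the bench, small hooks to 48 mm). Origin on the bench under the board; x axis runs along the board from the lift end (edge at x = -157 mm) to the hinge (along y, x = +166 mm, 16 mm high). Two steel tongues, 26 mm wide, 55 to 59 mm above the bench, reach out past the lift end: one with the round lift pad, one plain.
- lift_pad (a point): Centre of the underside of the round steel lift pad (30 mm across), 52 mm above the bench at rest; in the stand's frame x = -199, y = -45 mm, 42 mm out from the board's edge; the pad ends 15 mm further out. It goes up with the board.
- plain_lug (a point): Underside of the plain square tongue without a pad, 105 mm beside the lift pad (stand's frame y = +60 mm, its end at x = -197 mm). Not a lift point.
- board_tilt (a joint): Hinge angle of the board in rad: 0 lying flat, grows as the lift end goes up; about 0.077 when fully jacked. The board falls back by its own weight.
- jack: Loose grey lever jack, about 0.75 kg; origin on the bench under its column. x axis points from column to saddle, handle to -x. Base 12 mm high, x from -155 to +80 mm, 70 mm wide in front (x > -48 mm), 44 mm behind. Column (grip it here): upright block at x = 0, y = 0, 36 mm along x, 34 mm along y, top 92 mm above the bench, its y faces free from 12 mm up.
- saddle_top (a point): Centre of the top of the jack's round steel saddle (34 mm across), on a toe in front of the column: x = +55 mm, y = 0 in the jack's frame; 40 mm above the bench with the handle up, 80 mm with the handle fully down.
- paddle_top (a point): Centre of the top of the black rubber paddle (46 x 36 mm) at the end of the pump handle, where to press. The handle turns about a pin at x = -24, z = 62 mm in the jack's frame; paddle centre 120 mm from the pin, its top 6 mm above the handle's line. Handle 0.45 rad upward at rest (paddle top 120 mm high), 0.15 rad downward at its stop (50 mm high).
- jack_handle (a joint): Pump handle angle in rad: 0 up at rest, 0.6 fully down at its stop. The saddle rises in proportion, 40 mm in all. A spring brings the handle up when it is let go and the saddle comes down with it; pressing takes about 2 N unloaded, 4 to 10 N with the board on the saddle.
- petri_glass: Flat clear glass dish, 100 mm across, 16 mm high, lying loose on the board; origin under its centre. Not to be disturbed.
- rubber_stopper: Brown rubber stopper, 26 mm, bystander; origin under its centre.
- timer: Small white timer, 58 x 66 x 18 mm, bystander; origin under its centre.
- wax_block: Pale wax block, 30 x 46 x 22 mm, lying loose on the board; origin under its centre.

How it is judged (in metres and radians):
On the way, in this order (a step that is already met when the one before it is completed fails the run):
1. the jack stands on the bench with its saddle centred under the lift pad, handle up (horizontal distance between saddle_top and lift_pad below 0.01 m and angle between jack's own z axis and vertical below 0.05 rad and height (world z) of jack below 0.004 m and value of joint jack_handle below 0.1 rad and value of joint board_tilt below 0.01 rad), for 0.2 s.
2. trial lift: handle fully down, board raised on the saddle (horizontal distance between saddle_top and lift_pad below 0.01 m and angle between jack's own z axis and vertical below 0.05 rad and height (world z) of jack below 0.004 m and value of joint jack_handle above 0.53 rad and height (world z) of lift_pad above 0.07 m and contact force between jack and board_stand above 1 N and contact force between each of the fingers, the arm and board_stand below 0.5 N), for 0.1 s.
3. handle back up, board back down, saddle still under the pad (all of step 1), for 0.1 s.
At the end, for the whole second after the job is handed in: The robot holds the pump handle down (over 0.53 of 0.6 rad, pressing with over 1 N); the jack stands upright on the bench, still, its saddle within 10 mm of under the lift pad and carrying it (over 1 N), the pad over 70 mm above the bench (at rest 52 mm); the robot does not touch the board (all of step 2 and contact force between any of the fingers, the arm and jack above 1 N and linear speed of jack below 0.02 m/s); the arm keeps its last pose, push and grip.
It fails at once if a bystander or the dish on the board is shifted by more than 40 mm (distance of any of petri_glass, wax_block, rubber_stopper, timer from where it was at the start of the episode above 0.04 m).
It also fails if it takes over 61 s, if anything falls off the work surface, if the arm or the gripper's body presses on something with over 40 N, if the wrist force passes 120 N, or if a joint passes its speed limit or range.

### The arm

A 6-joint arm with a two-finger parallel gripper is mounted at the origin on a cart in front of the work surface, level with it; the furniture and walls round the work are solid. World frame = base frame: x ahead of the robot, y to its left, z up, the work surface at z = 0. Lengths are in m, angles in degrees, forces in N, time in s.
With the tool pointing down it reaches from about 0.3 to 0.75 m from the base axis. Payload 8.5 kg.
Tool frame: the origin (TCP) lies midway between the tips of the shut fingers; the grasp point (between the pads) lies 19 mm behind it; z points along the fingers, y is the direction in which the jaws open and shut (so a half turn about z gives the same grasp; the last joint's range is limited). The gripper opens to 85 mm and grips with 20 to 120 N. Pads are 22 mm wide; open, the fingers measure 114 mm over their backs; the gripper's body (76 mm by 85 mm) begins 54 mm behind the grasp point. The pads swing forward as they close: fully open they stand 13 mm farther back than shut.
Start: joints at [-77.309, 21.807, 74.336, -0, 83.858, -12.336], TCP at [0.233, -0.498, 0.231] pointing down, gripper open.
Joint ranges: [-178.18, 178.18], [-50.72, 133.34], [12.68, 142.11], [-81.47, 261.47], [9.98, 163.14], [-165.26, 165.26]. Speed limits (degrees/s): [136.94, 136.94, 180, 180, 180, 180].

### API

Orientations are given as a 3x3 rotation matrix whose columns are the frame's x, y, z axes.
In Python, from rig import status, eyes, env gives the robot as it stands. The module is installed in compiled form; this text tells all that it offers.
- The arm moves only by the tool play_rows, never from a script. Its argument "targets" is text: rows parted by semicolons, each of 5 numbers parted by spaces: the shift along the tool's x, y, z in m, then the turn about the tool's z in rad, then the closure, from 0 (fully open) to 1 (shut). A call has 1 to 5 rows; each row is the pose to reach, as a shift and turn from the pose commanded when the call began, along the tool's axes at that moment; what a row does not reach only later rows make up. A row lasts 1/10 s, in which the tool goes at most 50 mm and 8.59 degrees, less where a joint would pass 70% of its speed; a pose out of reach is approached as far as the arm can. A call with a gripper value outside its range is refused whole. The fingers move at their own pace and stop on an object; "force" is the grip in N (left out, the last holds). Time passes only in rows, so rows that repeat a pose let the fingers close. It gives the time, the measured TCP pose, the force and the opening at its end, in the units of the state.
- status.observe(): the state, without advancing time (a new reading comes with each control period).
- eyes.get_image(name): name is "scene" or "top" or "wrist"; returns a dict with "pixels" (420x560x3 uint8, red, green, blue), "range_z" (420x560 float32, m along the optical axis (not along the pixel's ray), 0 where there is no reading), "mtx" (3x3 intrinsics, pixels), "world_to_cam" (4x4, takes a point from world to camera coordinates); the wrist camera has in their place "T_tool_cam" (4x4, takes a point from camera to tool coordinates, whose origin is the TCP and whose axes are the flange's). Camera axes: x right, y up, looking along -z (the intrinsics and any distortion apply to the point x, -y, -z); pixel columns grow to the right and rows downward; lengths in m; the calibration is good to about 2 mm. A picture is of the moment at which its call begins: read the wrist's pose just before it.
- env.close_job(): hands the job in, once; it reports no verdict.
The state is a dict: "time_s": time; "q": joint angles; "qvel": joint speeds; "joint_efforts": joint torques, N m; "position": TCP position; "tool_rot": TCP orientation; "ft_force": force on the tool from outside, world axes, zero at the start; "wrist_torque": the same for the moment, N m; "grip_width": finger opening in m.
Only numpy, scipy, OpenCV 4.12 (cv2) and the standard library are available. Lean on these libraries where they do the work, as an engineer would, in place of code of your own. Each camera call takes 0.05 s, during which the arm holds its last target.

## Working session

There is one attempt and no reset: what is moved stays moved. The work goes in short steps, Python scripts to look and compute and a tool call to move; the robot and the scene stay as the last step left them, time stands still between calls to the robot, and variables do not carry over. Pictures are saved under pics/ and viewed, and the job is handed in when it is done.

Besides the shell and the picture viewer there is one more tool, called by a JSON object that holds its "api" and its "payload". play_rows: Moves the arm, as the interface text tells. Its arguments: {"type":"object","properties":{"targets":{"type":"string"},"force":{"type":"number"}},"required":["targets"]}

```bash
mkdir -p pics; ls; cat > h.py <<'E'
import numpy as np, cv2
from rig import status, eyes, env
def snap(n,f):
    im=eyes.get_image(n); cv2.imwrite('pics/'+f,im['pixels'][:,:,::-1]); return im
E
python3 - <<'E'
from h import *
s=status.observe(); print(s)
for n in ['scene','top','wrist']:
    im=snap(n,n+'0.png'); np.savez('pics/'+n+'0.npz',**im)
    print(n,im['mtx'],im.get('world_to_cam',im.get('T_tool_cam')),[k for k in im])
E
```

```text
pics
{'time_s': 0.0, 'q': array([-7.73090316e+01,  2.18400702e+01,  7.43845690e+01, -1.29381660e-03,
        8.38575945e+01, -1.23352757e+01]), 'qvel': array([ 0.01084231, -0.06494801, -0.07050089, -0.04833656, -0.01790653,
       -0.02547645]), 'joint_efforts': array([-2.21342598e-03, -4.48466206e+01, -2.31277370e+01, -3.88190465e-04,
        4.84126154e-03,  1.22002913e-05]), 'position': array([ 0.2325996 , -0.49807262,  0.23072149]), 'tool_rot': array([[ 9.06113132e-01,  4.23035315e-01, -3.37216402e-04],
       [ 4.23035354e-01, -9.06112103e-01,  1.39525159e-03],
       [ 2.84684835e-04, -1.40691025e-03, -9.99998970e-01]]), 'ft_force': array([-0.14184478, -0.39827947, -0.47157791]), 'wrist_torque': array([-0.04437446,  0.01148315, -0.061162  ]), 'grip_width': 0.08551493466095596}
scene [[443.546164     0.         277.14608365]
 [  0.         443.546164   208.84412816]
 [  0.           0.           1.        ]] [[-0.86010123 -0.50993669 -0.01380027  0.38690786]
 [ 0.18111805 -0.33055533  0.9262448  -0.22143723]
 [-0.47688796  0.79416481  0.37666979 -1.10444503]
 [ 0.          0.   
[... 202 characters left out ...]
   ]] [[-0.02343194 -0.99954736  0.0188687  -0.0578131 ]
 [ 0.99560741 -0.02161994  0.09109591 -0.49082531]
 [-0.09064673  0.02092037  0.99566335 -1.39206503]
 [ 0.          0.          0.          1.        ]] ['pixels', 'range_z', 'mtx', 'world_to_cam']
wrist [[292.65607033   0.         272.80623129]
 [  0.         292.65607033 214.97166499]
 [  0.           0.           1.        ]] [[-1.04494624e-03  9.65067912e-01  2.61997774e-01  6.54252854e-02]
 [ 9.99999447e-01  9.77837916e-04  3.86513466e-04  7.05032836e-04]
 [ 1.16820386e-04  2.61998033e-01 -9.65068400e-01 -1.42345185e-01]
 [ 0.00000000e+00  0.00000000e+00  0.00000000e+00  1.00000000e+00]] ['pixels', 'range_z', 'mtx', 'T_tool_cam']
```

View pics/top0.png

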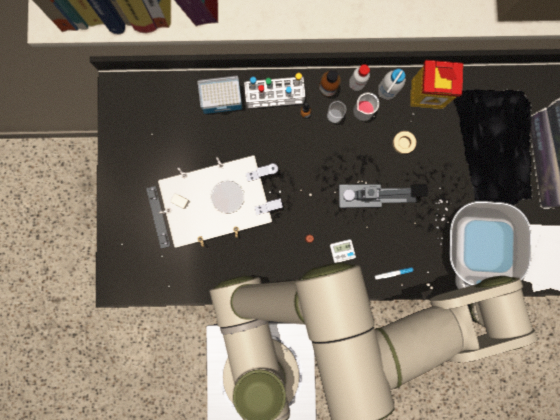

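View pics/scene0.png

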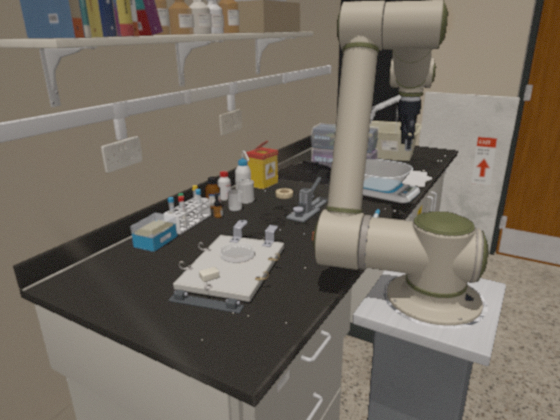

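View pics/wrist0.png

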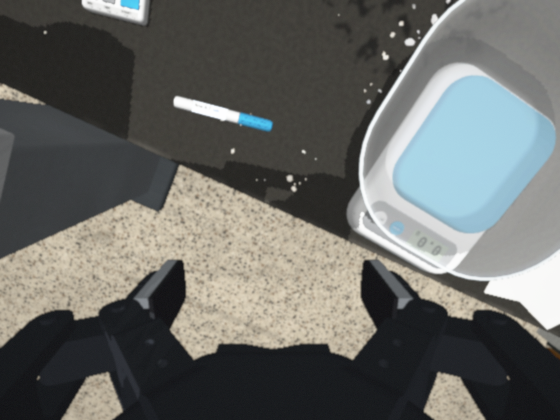

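```bash
python3 - <<'E'
import cv2,numpy as np
im=cv2.imread('pics/top0.png')
a=cv2.resize(im[150:260,140:290],None,fx=5,fy=5,interpolation=cv2.INTER_CUBIC)
b=cv2.resize(im[165:225,325:435],None,fx=7,fy=7,interpolation=cv2.INTER_CUBIC)
cv2.imwrite('pics/a.png',a);cv2.imwrite('pics/b.png',b)
E
```

```text
(no output)
```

View pics/a.png

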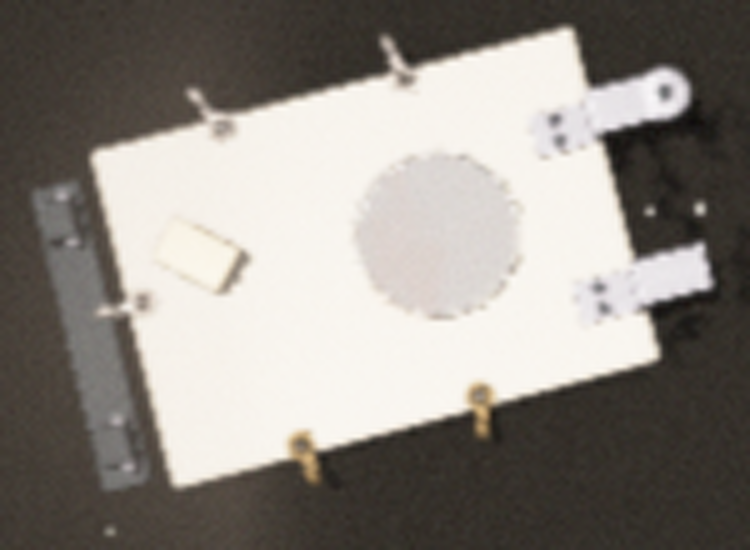

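View pics/b.png

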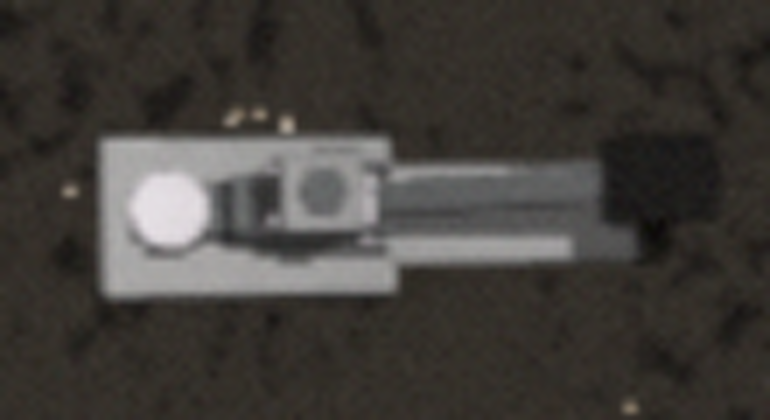

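```bash
cat >> h.py <<'E'
def ray(im,uv,z,T=None):
    K=im['mtx']; W=np.linalg.inv(im['world_to_cam']) if T is None else T
    d=np.array([(uv[0]-K[0,2])/K[0,0],-(uv[1]-K[1,2])/K[1,1],-1.0]); d=W[:3,:3]@d; o=W[:3,3]
    return o+d*(z-o[2])/d[2]
def pt(im,uv,T=None):
    K=im['mtx']; W=np.linalg.inv(im['world_to_cam']) if T is None else T
    z=im['range_z'][int(round(uv[1])),int(round(uv[0]))]
    d=np.array([(uv[0]-K[0,2])/K[0,0],-(uv[1]-K[1,2])/K[1,1],-1.0,0])*z; d[3]=1
    return (W@d)[:3]
def Twrist(s,im):
    T=np.eye(4);T[:3,:3]=s['tool_rot'];T[:3,3]=s['position'];return T@im['T_tool_cam']
E
python3 - <<'E'
from h import *
np.set_printoptions(precision=4,suppress=True)
im=dict(np.load('pics/top0.npz'))
o=-.4
A=lambda x,y:(x/5+140+o,y/5+150+o)
B=lambda x,y:(x/7+325+o,y/7+165+o)
for n,uv,z in [('pad',A(665,92),.059),('b_lu',A(93,155),.025),('b_ru',A(572,28),.025),('b_rl',A(658,355),.025),('b_ll',A(176,487),.025),('lugend',A(712,265),.059),
 ('sad',B(170,210),.04),('col',B(323,193),.092),('pad',B(662,178),.12),('bf1',B(101,138),.012),('bf2',B(104,297),.012),('bb1',B(390,137),.012),('bb2',B(397,292),.012),('dish',A(438,235),.04),('stop',(309.5,238.5),.02),('timer',(343,251),.018)]:
    print(n,ray(im,uv,z),pt(im,uv))
E
```

```text
pad [ 0.6089 -0.052   0.059 ] [ 0.6083 -0.052   0.0625]
b_lu [0.5836 0.2922 0.025 ] [0.5873 0.2977 0.0016]
b_ru [0.6554 0.0032 0.025 ] [ 0.6614  0.004  -0.0037]
b_rl [ 0.4557 -0.0446  0.025 ] [ 0.3611 -0.0393  1.4318]
b_ll [0.3835 0.2432 0.025 ] [0.3835 0.2433 0.0242]
lugend [ 0.5056 -0.0773  0.059 ] [ 0.5114 -0.0788  0.0041]
sad [ 0.5273 -0.2782  0.04  ] [ 0.5268 -0.2774  0.0448]
col [ 0.5268 -0.3327  0.092 ] [ 0.5264 -0.3319  0.0958]
pad [ 0.5266 -0.4642  0.12  ] [ 0.5265 -0.464   0.1206]
bf1 [ 0.5629 -0.254   0.012 ] [ 0.565  -0.2562 -0.0026]
bf2 [ 0.4933 -0.2529  0.012 ] [ 0.4943 -0.2545  0.0015]
bb1 [ 0.5607 -0.3806  0.012 ] [ 0.5624 -0.3834  0.0005]
bb2 [ 0.4927 -0.3807  0.012 ] [ 0.4929 -0.3812  0.0098]
dish [0.529  0.0846 0.04  ] [0.5298 0.0852 0.0331]
stop [ 0.3997 -0.1583  0.02  ] [ 0.3998 -0.1588  0.0141]
timer [ 0.36  -0.258  0.018] [ 0.36   -0.2578  0.0193]
```

{"api": "play_rows", "payload": {"targets": "0.06 -0.005 0 -0.14 0;0.11 -0.009 0 -0.28 0;0.16 -0.013 0 -0.42 0;0.21 -0.017 0 -0.56 0;0.25 -0.02 0 -0.70 0", "force": 60}}

```text
time_s: 0.65
position: [0.4515, -0.3735, 0.2312]
tool_rot: [[0.415, 0.91, -0.0], [0.91, -0.415, 0.0], [0.0, -0.0, -1.0]]
ft_force: [-0.5, -0.6, 0.7]
grip_width: 0.0854
```

{"api": "play_rows", "payload": {"targets": "0.035 0.026 0 -0.14 0;0.068 0.051 0 -0.28 0;0.068 0.051 0 -0.428 0;0.068 0.051 0 -0.428 0"}}

```text
time_s: 1.05
position: [0.5256, -0.3338, 0.2307]
tool_rot: [[0.003, 1.0, -0.001], [1.0, -0.003, 0.001], [0.001, -0.001, -1.0]]
ft_force: [-0.1, 0.4, 0.1]
grip_width: 0.0856
```

```bash
python3 - <<'E'
from h import *
import pickle
s=status.observe(); im=snap('wrist','w1.png'); pickle.dump((s,im),open('pics/w1.pkl','wb')); print(s['position'],s['tool_rot'],s['qvel'],s['ft_force'])
im=cv2.imread('pics/w1.png'); cv2.imwrite('pics/w1b.png',cv2.resize(im,None,fx=1.42,fy=1.42,interpolation=cv2.INTER_CUBIC))
E
```

```text
[ 0.52555561 -0.33376129  0.23067574] [[ 2.76897750e-03  9.99995791e-01 -8.66689776e-04]
 [ 9.99995973e-01 -2.76843691e-03  6.24323213e-04]
 [ 6.21921210e-04 -8.68415022e-04 -9.99999430e-01]] [-2.08254456 -0.85264641  0.77257191 -0.09937568 -0.01620097  8.53065762] [-0.14418677  0.4416837   0.09425583]
```

View pics/w1.png

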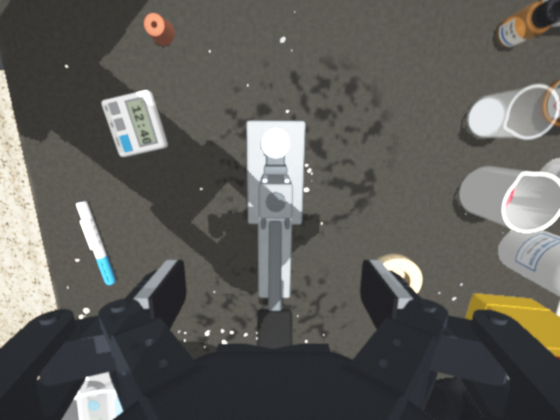

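```bash
python3 - <<'E'
from h import *
import pickle
np.set_printoptions(precision=4,suppress=True)
s,im=pickle.load(open('pics/w1.pkl','rb')); T=Twrist(s,im)
i=cv2.imread('pics/w1.png'); cv2.imwrite('pics/w1c.png',cv2.resize(i[110:310,230:325],None,fx=3,fy=3,interpolation=cv2.INTER_CUBIC))
for n,uv,z in [('sad',(276,143),.04),('col',(275,203),.092),('bf1',(248,121.5),.012),('bf2',(304.5,121.5),.012),('bb1',(248,223),.012),('bb2',(303,222),.012),('stop',(155,24),.025),('timer',(134,124),.018)]:
    print(n,ray(im,uv,z,T),pt(im,uv,T))
E
```

```text
sad [ 0.5287 -0.2764  0.04  ] [ 0.5287 -0.2764  0.0392]
col [ 0.5271 -0.3325  0.092 ] [ 0.5271 -0.3316  0.0958]
bf1 [ 0.4961 -0.2524  0.012 ] [ 0.4961 -0.2524  0.0121]
bf2 [ 0.5625 -0.2526  0.012 ] [ 0.5627 -0.2525  0.01  ]
bb1 [ 0.4928 -0.377   0.012 ] [ 0.4917 -0.3808 -0.0008]
bb2 [ 0.5636 -0.3759  0.012 ] [ 0.5649 -0.3796 -0.0003]
stop [ 0.4023 -0.1552  0.025 ] [ 0.3985 -0.1518  0.0145]
timer [ 0.3643 -0.2549  0.018 ] [ 0.3632 -0.2548  0.0155]
```

View pics/w1c.png

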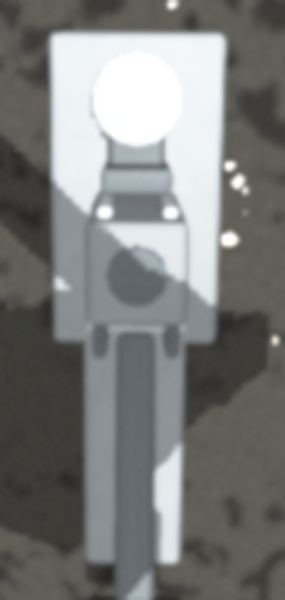

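{"api": "play_rows", "payload": {"targets": "0.001 0.0015 0.05 0 0;0.001 0.0015 0.1 0 0;0.001 0.0015 0.14 0 0;0.001 0.0015 0.17 0 0;0.001 0.0015 0.18 0 0"}}

```text
time_s: 1.6
position: [0.5245, -0.3333, 0.0483]
tool_rot: [[0.011, 1.0, -0.004], [1.0, -0.011, 0.004], [0.004, -0.004, -1.0]]
ft_force: [0.1, -0.5, 0.3]
grip_width: 0.0853
```

```bash
python3 - <<'E'
from h import *
s=status.observe(); snap('wrist','w2.png'); print(s['position'],s['ft_force'])
E
```

```text
[ 0.52449959 -0.33333841  0.04833791] [ 0.09249417 -0.5137711   0.32494721]
```

View pics/w2.png

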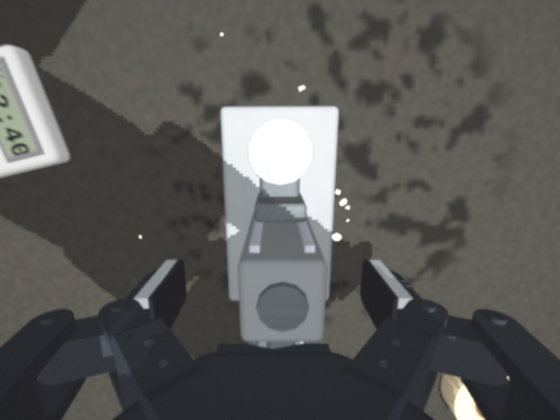

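{"api": "play_rows", "payload": {"targets": "0 0.0015 0.005 0 0;0 0.0015 0.006 0 0;0 0.0015 0.006 0 0.3;0 0.0015 0.006 0 0.6;0 0.0015 0.006 0 1", "force": 70}}

```text
time_s: 2.15
position: [0.5281, -0.3338, 0.046]
tool_rot: [[0.006, 1.0, 0.001], [1.0, -0.006, -0.001], [-0.001, 0.001, -1.0]]
ft_force: [0.6, 0.0, 0.3]
grip_width: 0.0441
```

{"api": "play_rows", "payload": {"targets": "0 0 0 0 1;0 0 0 0 1;0 0 0 0 1"}}

```text
time_s: 2.45
position: [0.5282, -0.3337, 0.046]
tool_rot: [[0.006, 1.0, 0.001], [1.0, -0.006, -0.001], [-0.001, 0.001, -1.0]]
ft_force: [0.2, 1.4, 5.0]
grip_width: 0.0334
```

```bash
python3 - <<'E'
from h import *
s=status.observe(); snap('wrist','w3.png'); print(s['position'],s['ft_force'],s['grip_width'],s['tool_rot'][:,0])
E
```

```text
[ 0.52817554 -0.33373224  0.04597301] [0.21070683 1.41419513 5.03311259] 0.03335879124483448 [ 5.93807058e-03  9.99982152e-01 -6.59005017e-04]
```

View pics/w3.png

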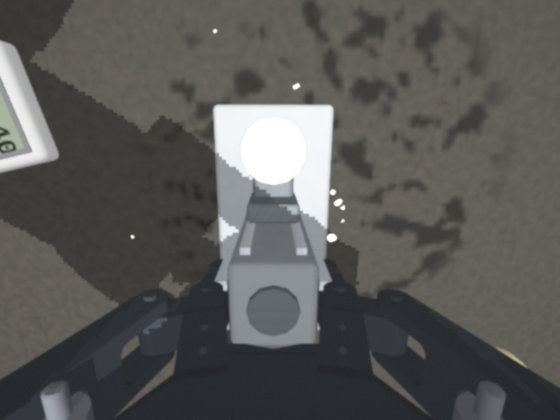

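{"api": "play_rows", "payload": {"targets": "0 0 -0.003 0 1;0 0 -0.006 0 1;0.01 0 -0.006 0 1;0.03 0 -0.006 0 1;0.05 0 -0.006 0 1"}}

```text
time_s: 3.0
position: [0.5277, -0.2821, 0.0507]
tool_rot: [[0.006, 1.0, -0.001], [1.0, -0.006, 0.001], [0.001, -0.001, -1.0]]
ft_force: [0.8, -0.3, -8.4]
grip_width: 0.0332
```

```bash
python3 - <<'E'
from h import *
s=status.observe(); im=snap('wrist','w4.png'); print(s['position'],s['ft_force'],s['grip_width'],s['tool_rot'][:,0])
T=Twrist(s,im)
print(ray(im,(273,150),.045,T),pt(im,(273,150),T),pt(im,(273,310),T))
snap('scene','s4.png')
E
```

```text
[ 0.52772181 -0.28209027  0.05066379] [ 0.81334297 -0.29315515 -8.3635599 ] 0.03319954794317937 [0.00646422 0.99997836 0.00122345]
[ 0.5276927  -0.22369243  0.045     ] [ 0.52769216 -0.22376796  0.0433481 ] [ 0.52729544 -0.27777431  0.09982407]
```

View pics/w4.png

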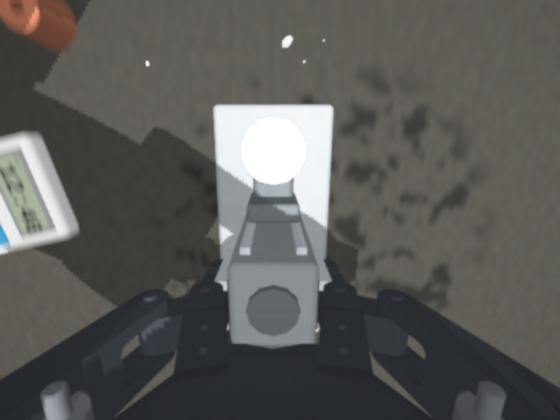

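View pics/s4.png

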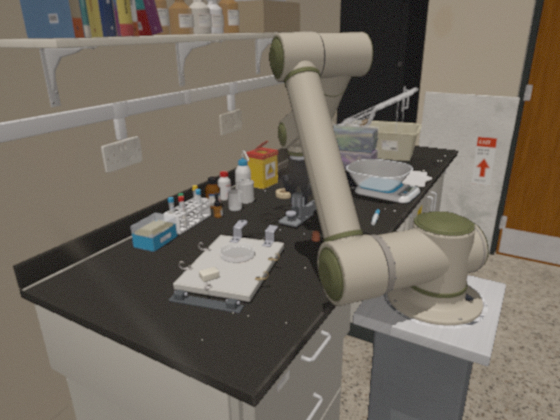

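{"api": "play_rows", "payload": {"targets": "0.025 0.01 0 -0.05 1;0.05 0.035 0 -0.10 1;0.075 0.065 0 -0.15 1;0.09 0.095 0 -0.20 1;0.096 0.112 0 -0.25 1"}}

```text
time_s: 3.6
position: [0.6425, -0.1856, 0.051]
tool_rot: [[-0.246, 0.969, 0.0], [0.969, 0.246, 0.0], [0.0, 0.0, -1.0]]
ft_force: [0.3, -0.7, -7.6]
grip_width: 0.0333
```

{"api": "play_rows", "payload": {"targets": "0 0.002 0 0 1;0 0.002 0 0 1"}}

```text
time_s: 3.8
position: [0.6424, -0.1872, 0.0507]
tool_rot: [[-0.242, 0.97, -0.001], [0.97, 0.242, 0.0], [0.001, -0.001, -1.0]]
ft_force: [0.0, -0.7, -8.4]
grip_width: 0.033
```

```bash
python3 - <<'E'
from h import *
import pickle
s=status.observe(); im=snap('wrist','w5.png'); print(s['position'],s['ft_force'],s['grip_width'],s['tool_rot'])
pickle.dump((s,im),open('pics/w5.pkl','wb'))
im=snap('top','t5.png');np.savez('pics/t5.npz',**im)
i=cv2.imread('pics/t5.png'); cv2.imwrite('pics/t5b.png',cv2.resize(i[140:230,230:380],None,fx=5,fy=5,interpolation=cv2.INTER_CUBIC))
E
```

```text
[ 0.64239766 -0.18715814  0.05069631] [ 0.01451496 -0.74160804 -8.44163252] 0.03299713099769868 [[-2.41728692e-01  9.70343051e-01 -1.26631044e-03]
 [ 9.70343647e-01  2.41729327e-01  3.72375603e-04]
 [ 6.67436448e-04 -1.13874242e-03 -9.99999129e-01]]
```

View pics/w5.png

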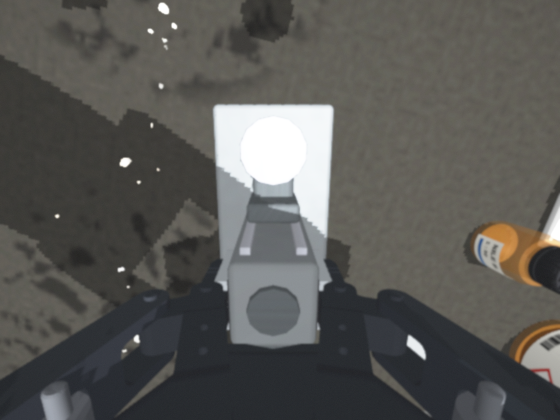

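View pics/t5b.png

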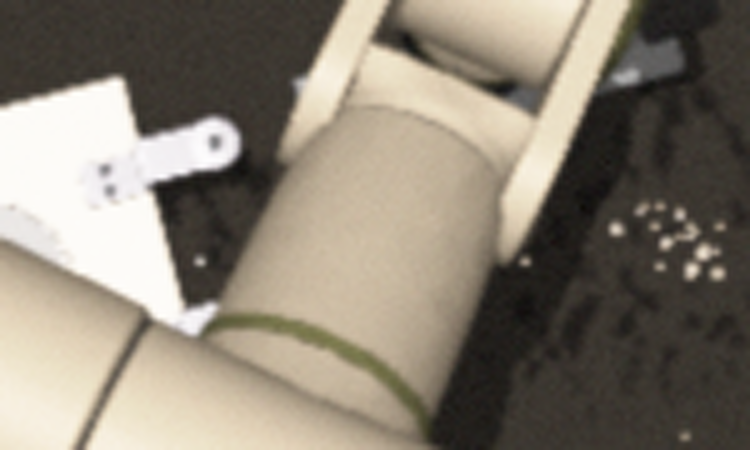

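{"api": "play_rows", "payload": {"targets": "0.015 0 0 0 1;0.03 0 0 0 1;0.04 0 0 0 1;0.045 0 0 0 1;0.045 0 0 0 1"}}

```text
time_s: 4.4
position: [0.6317, -0.1432, 0.0515]
tool_rot: [[-0.243, 0.97, -0.0], [0.97, 0.243, 0.0], [0.0, -0.0, -1.0]]
ft_force: [0.6, -0.5, -7.4]
grip_width: 0.033
```

```bash
python3 - <<'E'
from h import *
import pickle
s=status.observe(); im=snap('wrist','w6.png'); print(s['position'],s['ft_force'],s['grip_width'],s['tool_rot'][:,0])
pickle.dump((s,im),open('pics/w6.pkl','wb'))
i=cv2.imread('pics/w6.png'); cv2.imwrite('pics/w6b.png',cv2.resize(i[0:200,180:370],None,fx=3,fy=3,interpolation=cv2.INTER_CUBIC))
E
```

```text
[ 0.63170784 -0.14324648  0.05153142] [ 0.55956881 -0.49371072 -7.39620705] 0.033015888832941404 [-2.42519003e-01  9.70146655e-01  1.74900447e-05]
```

View pics/w6b.png

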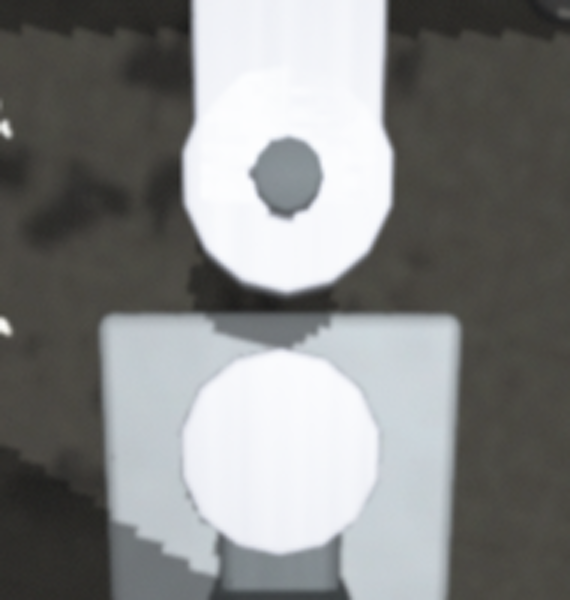

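```bash
python3 - <<'E'
from h import *
import pickle
np.set_printoptions(precision=4,suppress=True)
s,im=pickle.load(open('pics/w6.pkl','rb'));T=Twrist(s,im)
f=lambda x,y:(x/3+180-.33,y/3-.33)
u=s['tool_rot'][:,0]; v=s['tool_rot'][:,1]; p=s['position']
for n,uv,z in [('hole',f(287,175),.059),('ring',f(240,190),.059),('pc',f(287.5,187),.052),('padL',f(183,180),.055),('padR',f(393,180),.055),('padbot',f(287,293),.052),('padbot',f(287,288),.055),('sad',f(280,452),.045),('sadtop',f(280,349),.045),('sadbot',f(280,555),.045)]:
    w=ray(im,uv,z,T); q=pt(im,uv,T); print(n,w,q, 'tool', (w-p)@u,(w-p)@v)
E
```

```text
hole [ 0.6086 -0.0494  0.059 ] [ 0.6088 -0.0501  0.062 ] tool 0.09663893748948574 0.00035822412802621775
ring [ 0.6027 -0.0528  0.059 ] [ 0.6026 -0.0526  0.0579] tool 0.09475239715313566 -0.006195983262883522
pc [ 0.6087 -0.0493  0.052 ] [ 0.6092 -0.0514  0.0615] tool 0.09666273626839865 0.0004944695995002261
padL [ 0.5941 -0.0527  0.055 ] [ 0.5947 -0.0535  0.0589] tool 0.09692760000023176 -0.014503470242236168
padR [ 0.6233 -0.0455  0.055 ] [ 0.6267 -0.0316 -0.0007] tool 0.09690033244707064 0.015579718905774559
padbot [ 0.6122 -0.0634  0.052 ] [ 0.6123 -0.0639  0.0563] tool 0.08214321649075791 0.00043891395046948933
padbot [ 0.6121 -0.0631  0.055 ] [ 0.6122 -0.0635  0.0583] tool 0.08248095423400165 0.00041151723076961167
sad [ 0.6169 -0.0868  0.045 ] [ 0.6169 -0.0868  0.0452] tool 0.0583412207945592 -0.0006294194496575127
sadtop [ 0.613  -0.0711  0.045 ] [ 0.613  -0.0711  0.0452] tool 0.0745455666440767 -0.0006153347121648877
sadbot [ 0.6211 -0.1035  0.045 ] [ 0.6213 -0.1043  0.0398] tool 0.041131266476439124 -0.0006443782570714452
```

{"api": "play_rows", "payload": {"targets": "0.012 0.001 0 0 1;0.024 0.001 0 0 1;0.034 0.001 0 0 1;0.04 0.001 0 0 1;0.04 0.001 0 0 1"}}

```text
time_s: 4.95
position: [0.623, -0.104, 0.0514]
tool_rot: [[-0.243, 0.97, -0.0], [0.97, 0.243, 0.0], [0.0, -0.0, -1.0]]
ft_force: [-0.4, -0.2, -6.8]
grip_width: 0.0331
```

{"api": "play_rows", "payload": {"targets": "0 0 0.002 0 1;0 0 0.004 0 1;0 0 0.006 0 1;0 0 0.006 0 1"}}

```text
time_s: 5.35
position: [0.6232, -0.1055, 0.046]
tool_rot: [[-0.241, 0.97, 0.0], [0.97, 0.241, -0.001], [-0.001, 0.0, -1.0]]
ft_force: [-3.0, 1.2, -1.0]
grip_width: 0.0332
```

```bash
python3 - <<'E'
from h import *
import pickle
s=status.observe(); im=snap('wrist','w7.png'); print(s['position'],s['ft_force'],s['grip_width'],s['tool_rot'][:,0])
pickle.dump((s,im),open('pics/w7.pkl','wb'))
snap('scene','s7.png')
E
```

```text
[ 0.62322599 -0.10554219  0.04601113] [-3.01921389  1.17297887 -1.00276019] 0.033174838331088294 [-2.41254493e-01  9.70461691e-01 -6.13107098e-04]
```

View pics/w7.png

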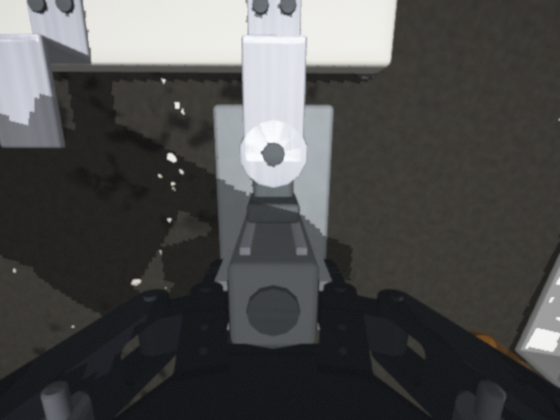

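{"api": "play_rows", "payload": {"targets": "0.001 0 0 0 1;0.002 0 0 0 1;0.002 0 0 0 1;0.002 0 0 0 0.3;0.002 0 0 0 0"}}

```text
time_s: 5.95
position: [0.6229, -0.1028, 0.0453]
tool_rot: [[-0.242, 0.97, 0.0], [0.97, 0.242, 0.001], [0.0, 0.001, -1.0]]
ft_force: [0.3, -0.1, 0.1]
grip_width: 0.061
```

{"api": "play_rows", "payload": {"targets": "0 0 0 0 0;0 0 0 0 0;0 0 0 0 0"}}

```text
time_s: 6.25
position: [0.6227, -0.103, 0.0453]
tool_rot: [[-0.242, 0.97, 0.0], [0.97, 0.242, 0.0], [0.0, 0.0, -1.0]]
ft_force: [0.0, -0.6, -0.8]
grip_width: 0.0853
```

```bash
python3 - <<'E'
from h import *
import pickle
s=status.observe(); im=snap('wrist','w8.png'); print(s['position'],s['ft_force'],s['grip_width'],s['tool_rot'][:,0])
T=Twrist(s,im)
i=cv2.imread('pics/w8.png'); cv2.imwrite('pics/w8b.png',cv2.resize(i[90:360,180:370],None,fx=3,fy=3,interpolation=cv2.INTER_CUBIC)[:600+200])
E
```

```text
[ 0.62271704 -0.10301635  0.04529177] [ 0.00321338 -0.57172029 -0.78433505] 0.08526936272079153 [-2.41711034e-01  9.70348270e-01  1.07782909e-04]
```

View pics/w8.png

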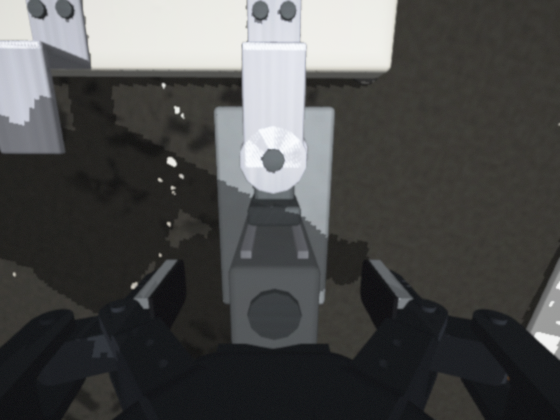

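{"api": "play_rows", "payload": {"targets": "0 0 -0.04 0 0;0 0 -0.09 0 0;0 0 -0.13 0 0;-0.04 0 -0.14 0 0.5;-0.06 0 -0.14 0 1"}}

```text
time_s: 6.8
position: [0.6382, -0.1634, 0.1882]
tool_rot: [[-0.241, 0.97, 0.005], [0.97, 0.241, -0.003], [-0.004, 0.004, -1.0]]
ft_force: [-0.1, 0.5, -0.7]
grip_width: 0.0589
```

{"api": "play_rows", "payload": {"targets": "0 0 0 0 1;0 0 0 0 1;0 0 0 0 1"}}

```text
time_s: 7.1
position: [0.6369, -0.1603, 0.185]
tool_rot: [[-0.242, 0.97, -0.001], [0.97, 0.242, 0.001], [0.001, -0.001, -1.0]]
ft_force: [-0.3, -1.1, -0.3]
grip_width: 0.0124
```

```bash
python3 - <<'E'
from h import *
import pickle
s=status.observe(); im=snap('wrist','w9.png'); print(s['position'],s['ft_force'],s['grip_width'],s['tool_rot'][:,0])
pickle.dump((s,im),open('pics/w9.pkl','wb'))
im=snap('top','t9.png');np.savez('pics/t9.npz',**im)
im=snap('scene','s9.png');np.savez('pics/s9.npz',**im)
E
```

```text
[ 0.63693584 -0.16031499  0.18500004] [-0.26269383 -1.09145877 -0.32329241] 0.01237155270560216 [-2.42405710e-01  9.70174574e-01  8.76442187e-04]
```

View pics/w9.png

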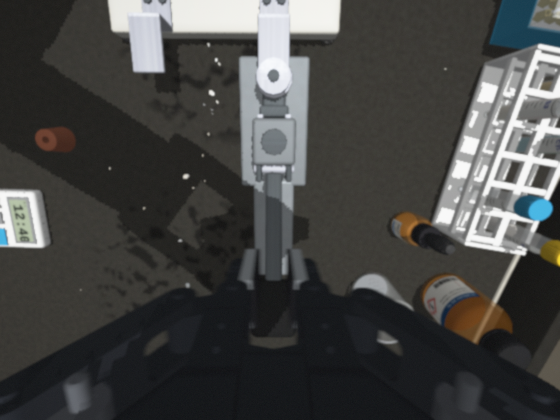

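View pics/s9.png

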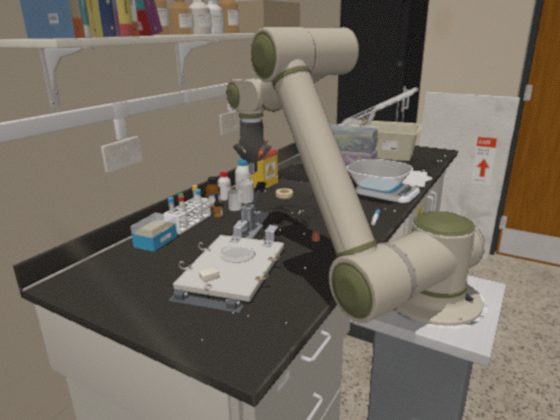

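View pics/t9.png

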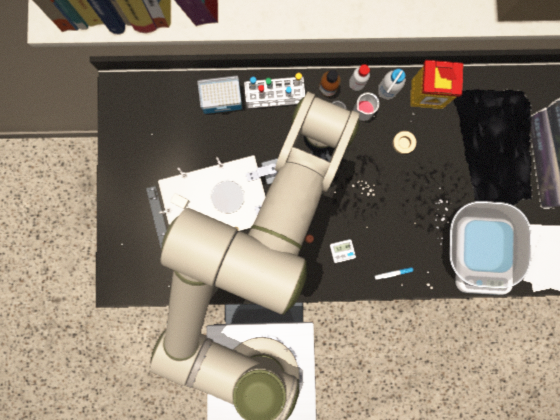

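```bash
python3 - <<'E'
from h import *
import pickle
np.set_printoptions(precision=4,suppress=True)
s,im=pickle.load(open('pics/w9.pkl','rb'));T=Twrist(s,im)
u=s['tool_rot'][:,0]; v=s['tool_rot'][:,1]; p=s['position']
for n,uv,z in [('hole',(274,77),.0605),('col',(274,142),.092),('bf1',(240,58),.012),('bf2',(309,58),.012),('bb1',(241,185),.012),('bb2',(307,185),.012),('flask',(372,285),.1),('flask2',(395,330),.1),('bot',(440,290),.05),('cap',(515,350),.05),('smallcap',(440,240),.05)]:
    w=ray(im,uv,z,T); q=pt(im,uv,T); print(n,w,q, 'tool', (w-p)@u,(w-p)@v,(q-p)@u,(q-p)@v)
E
```

```text
hole [ 0.6099 -0.0508  0.0605] [ 0.61   -0.051   0.0619] tool 0.11271748684936414 0.0004070097570903602 0.11247558347711664 0.00040073893140752
col [ 0.6224 -0.1015  0.092 ] [ 0.6224 -0.1014  0.094 ] tool 0.060531548647884625 0.000263592710506929 0.060573983667162073 0.0002543996623176282
bf1 [ 0.5717 -0.0339  0.012 ] [ 0.5715 -0.0336  0.0106] tool 0.13834578481802584 -0.03251710497287441 0.13867085439319796 -0.032658600580360776
bf2 [ 0.637  -0.0176  0.012 ] [ 0.6376 -0.0148  0.0009] tool 0.13827568879409266 0.03475006495094039 0.14084138071043545 0.03600425973942507
bb1 [ 0.5993 -0.1556  0.012 ] [ 0.5985 -0.1578 -0.0001] tool 0.013536007594162746 -0.03522099640835372 0.011541544137215093 -0.03654105176942207
bb2 [ 0.6689 -0.1383  0.012 ] [ 0.6709 -0.1399 -0.0006] tool 0.013460896654830098 0.036484375975709506 0.011387124627228691 0.03797032876583507
flask [ 0.7332 -0.1969  0.1   ] [ 0.7661 -0.2259  0.0338] tool -0.058862130728524246 0.08459674812158234 -0.09508047250249761 0.1094684143405607
flask2 [ 0.768  -0.2345  0.1   ] [ 0.6684 -0.1418  0.2534] tool -0.10381107706720874 0.10925680222100624 0.01041228250634419 0.03500501198095108
bot [ 0.8296 -0.207   0.05  ] [ 0.8444 -0.2148  0.0303] tool -0.09213272460508103 0.1756573932851476 -0.1033419051356941 0.1882049720811722
cap [ 0.9402 -0.2568  0.05  ] [ 0.8661 -0.2197  0.1143] tool -0.16721878440792623 0.27096833015406985 -0.11326930494500921 0.20796717634994583
smallcap [ 0.8079 -0.1547  0.05  ] [ 0.7854 -0.1478  0.0834] tool -0.03615260658104941 0.16735155136135252 -0.023912017715539982 0.14710492047968562
```

{"api": "play_rows", "payload": {"targets": "-0.03 0.0005 0 0 1;-0.055 0.0005 0.01 0 1;-0.065 0.0005 0.03 0 1;-0.065 0.0005 0.045 0 1;-0.065 0.0005 0.05 0 1"}}

```text
time_s: 7.75
position: [0.6528, -0.2238, 0.1334]
tool_rot: [[-0.242, 0.97, -0.003], [0.97, 0.242, 0.002], [0.002, -0.002, -1.0]]
ft_force: [-0.1, -0.2, 0.0]
grip_width: 0.0003
```

```bash
python3 - <<'E'
from h import *
s=status.observe(); im=snap('wrist','w10.png'); print(s['position'],s['ft_force'],s['grip_width'],s['tool_rot'][:,0])
snap('scene','s10.png')
E
```

```text
[ 0.65276679 -0.22383636  0.1333547 ] [-0.05552935 -0.19497682  0.03940909] 0.0003441061650033891 [-0.24165365  0.97035983  0.00230611]
```

View pics/w10.png

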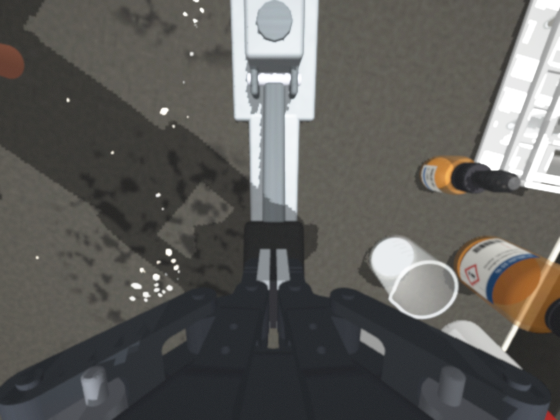

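{"api": "play_rows", "payload": {"targets": "0 0 0.008 0 1;-0.001 0 0.016 0 1;-0.003 0 0.024 0 1;-0.005 0 0.032 0 1;-0.007 0 0.04 0 1"}}

```text
time_s: 8.35
position: [0.6555, -0.2318, 0.0955]
tool_rot: [[-0.241, 0.97, 0.002], [0.97, 0.241, -0.001], [-0.002, 0.001, -1.0]]
ft_force: [0.3, -2.0, 7.8]
grip_width: -0.0002
```

```bash
python3 - <<'E'
from h import *
s=status.observe(); im=snap('wrist','w11.png'); print(s['position'],s['ft_force'],s['grip_width'])
snap('scene','s11.png')
i=cv2.imread('pics/s11.png'); cv2.imwrite('pics/s11b.png',cv2.resize(i[120:300,160:320],None,fx=4,fy=3.3,interpolation=cv2.INTER_CUBIC))
E
```

```text
[ 0.65552474 -0.23179382  0.09551838] [ 0.27336518 -1.97888928  7.82882944] -0.00016532000124275465
```

View pics/w11.png

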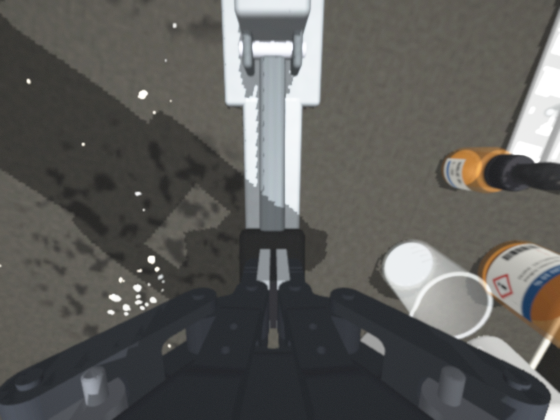

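View pics/s11b.png

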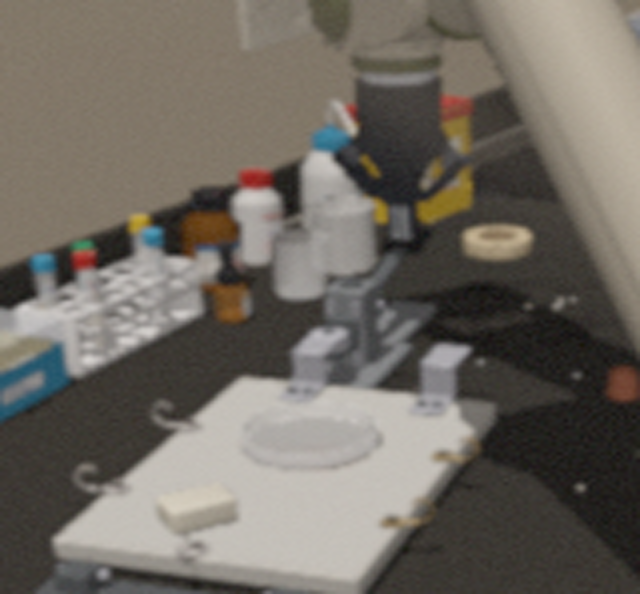

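{"api": "play_rows", "payload": {"targets": "-0.001 0 0.008 0 1;-0.002 0 0.016 0 1;-0.004 0 0.024 0 1;-0.005 0 0.032 0 1;-0.006 0 0.04 0 1"}}

```text
time_s: 8.95
position: [0.6566, -0.2364, 0.0557]
tool_rot: [[-0.242, 0.97, 0.0], [0.97, 0.242, 0.001], [0.001, 0.001, -1.0]]
ft_force: [-1.1, 4.6, 10.6]
grip_width: -0.0001
```

```bash
python3 - <<'E'
from h import *
s=status.observe(); im=snap('wrist','w12.png'); print(s['position'],s['ft_force'],s['grip_width'])
snap('scene','s12.png')
i=cv2.imread('pics/s12.png'); cv2.imwrite('pics/s12b.png',cv2.resize(i[120:300,160:320],None,fx=4,fy=3.3,interpolation=cv2.INTER_CUBIC))
E
```

```text
[ 0.656613  -0.2364086  0.0556698] [-1.07627675  4.56188204 10.56070319] -9.453742718122408e-05
```

View pics/w12.png

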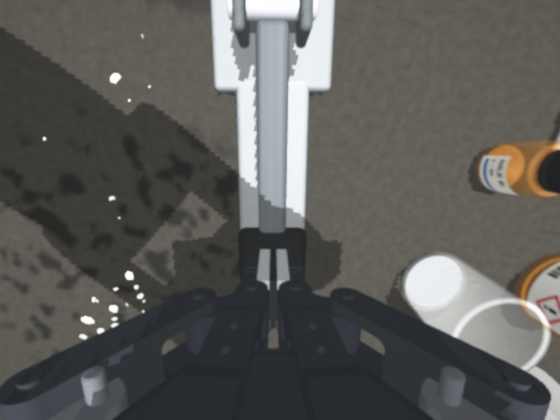

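View pics/s12b.png

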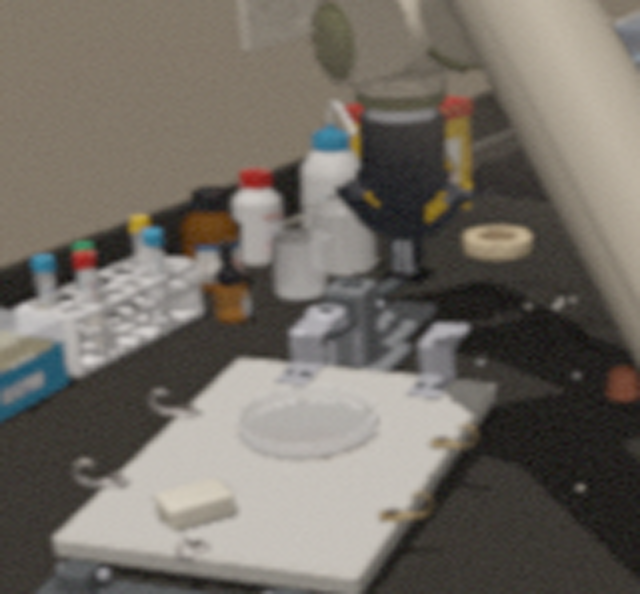

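{"api": "play_rows", "payload": {"targets": "0.001 0 0.003 0 1;0.002 0 0.006 0 1;0.002 0 0.007 0 1;0.002 0 0.007 0 1"}}

```text
time_s: 9.45
position: [0.6567, -0.2359, 0.0509]
tool_rot: [[-0.241, 0.97, 0.003], [0.97, 0.241, -0.002], [-0.003, 0.002, -1.0]]
ft_force: [-3.6, -0.2, 18.3]
grip_width: -0.0004
```

```bash
cat > chk.py <<'E'
from h import *
import sys,pickle
n=sys.argv[1]
s=status.observe(); im=snap('wrist','w%s.png'%n); print(s['time_s'],s['position'],s['ft_force'],s['grip_width'],s['tool_rot'][:,2])
pickle.dump((s,im),open('pics/w%s.pkl'%n,'wb'))
im=snap('scene','s%s.png'%n);np.savez('pics/s%s.npz'%n,**im)
i=cv2.imread('pics/s%s.png'%n); cv2.imwrite('pics/s%sb.png'%n,cv2.resize(i[160:300,160:320],None,fx=5,fy=4.2,interpolation=cv2.INTER_CUBIC))
im=snap('top','t%s.png'%n);np.savez('pics/t%s.npz'%n,**im)
E
python3 chk.py 13
```

```text
9.45 [ 0.65668477 -0.23588311  0.05087877] [-3.60250899 -0.2110348  18.31164452] -0.0004043932917530321 [ 0.00301473 -0.00232186 -0.99999276]
```

View pics/w13.png

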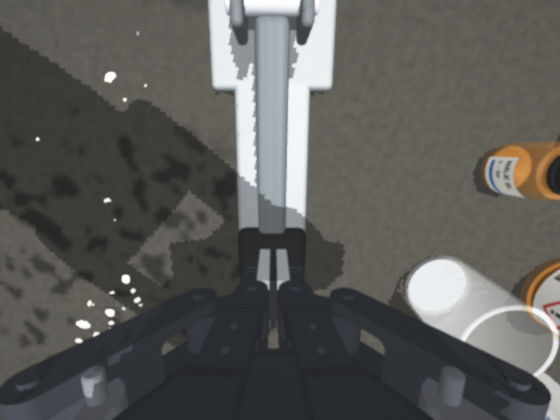

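View pics/s13b.png

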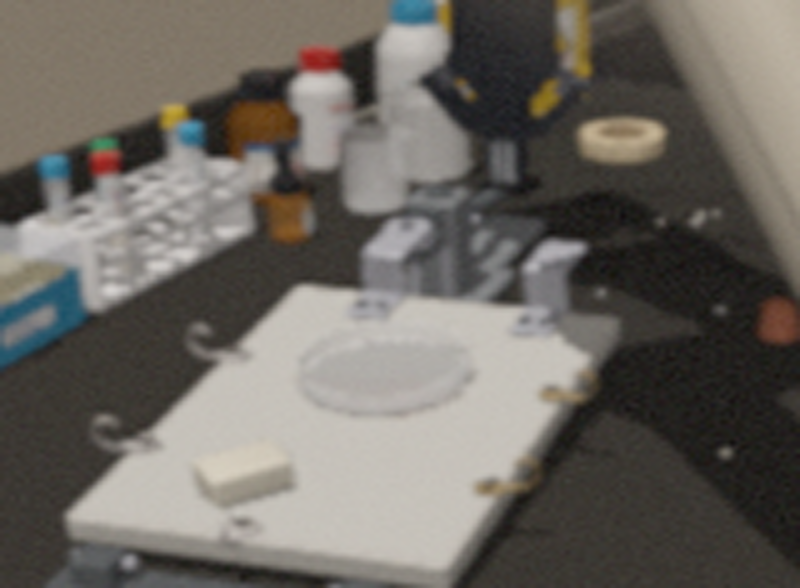

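View pics/t13.png

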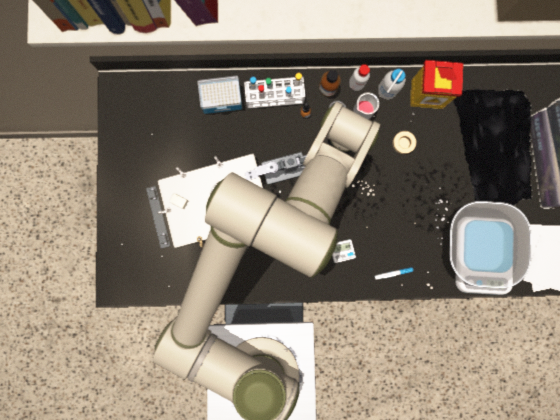

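```bash
python3 - <<'E'
from h import *
import pickle
np.set_printoptions(precision=4,suppress=True)
s,im=pickle.load(open('pics/w13.pkl','rb'));T=Twrist(s,im)
for n,uv,z in [('bb1',(214,87),.012),('bb2',(333,87),.012),('handle end',(270,225),.045),('pad front',(272,232),.05),('pad',(255,240),.05)]:
    print(n,ray(im,uv,z,T),pt(im,uv,T))
s0,im0=pickle.load(open('pics/w9.pkl','rb'));
t=dict(np.load('pics/t13.npz'))
i=cv2.imread('pics/t13.png'); cv2.imwrite('pics/t13b.png',cv2.resize(i[145:195,240:340],None,fx=8,fy=8,interpolation=cv2.INTER_CUBIC))
E
```

```text
bb1 [ 0.6012 -0.1547  0.012 ] [ 0.6009 -0.1546  0.0106]
bb2 [ 0.6674 -0.1383  0.012 ] [ 0.6692 -0.136  -0.0002]
handle end [ 0.6498 -0.2173  0.045 ] [ 0.6493 -0.2152  0.052 ]
pad front [ 0.6513 -0.2192  0.05  ] [ 0.6512 -0.2186  0.0518]
pad [ 0.6438 -0.2256  0.05  ] [ 0.6437 -0.2248  0.0521]
```

View pics/t13b.png

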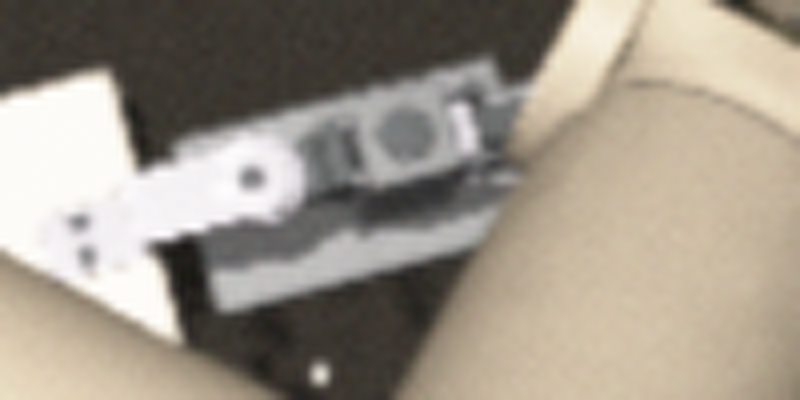

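{"api": "play_rows", "payload": {"targets": "0 0 0 0 1;0 0 0 0 1;0 0 -0.006 0 1;0.001 0 -0.014 0 1;0.002 0 -0.022 0 1"}}

```text
time_s: 10.1
position: [0.6562, -0.2346, 0.0715]
tool_rot: [[-0.241, 0.971, 0.003], [0.971, 0.241, -0.003], [-0.003, 0.002, -1.0]]
ft_force: [1.0, -4.3, 5.6]
grip_width: -0.0001
```

{"api": "play_rows", "payload": {"targets": "0.001 0 -0.01 0 1;0.003 0 -0.02 0 1;0.005 0 -0.03 0 1;0.008 0 -0.04 0 1;0.011 0 -0.05 0 1"}}

```text
time_s: 10.6
position: [0.6525, -0.2218, 0.1202]
tool_rot: [[-0.242, 0.97, -0.001], [0.97, 0.242, 0.001], [0.002, -0.001, -1.0]]
ft_force: [-0.2, 1.4, 0.2]
grip_width: 0.0001
```

{"api": "play_rows", "payload": {"targets": "0 0 -0.01 0 1;0 0 -0.017 0 1;0 0 -0.017 0 1;0 0 -0.017 0 1"}}

```text
time_s: 11.0
position: [0.6527, -0.2225, 0.137]
tool_rot: [[-0.241, 0.97, -0.001], [0.97, 0.241, 0.0], [0.0, -0.0, -1.0]]
ft_force: [0.6, -0.0, -0.4]
grip_width: 0.0001
```

```bash
python3 chk.py 14; python3 - <<'E'
import cv2
i=cv2.imread('pics/t14.png'); cv2.imwrite('pics/t14b.png',cv2.resize(i[145:195,240:340],None,fx=8,fy=8,interpolation=cv2.INTER_CUBIC))
E
```

```text
11.0 [ 0.65272923 -0.22246512  0.13696134] [ 0.59969255 -0.01997369 -0.43152482] 6.272640920097171e-05 [-5.12520314e-04  2.15038000e-04 -9.99999846e-01]
```

View pics/w14.png

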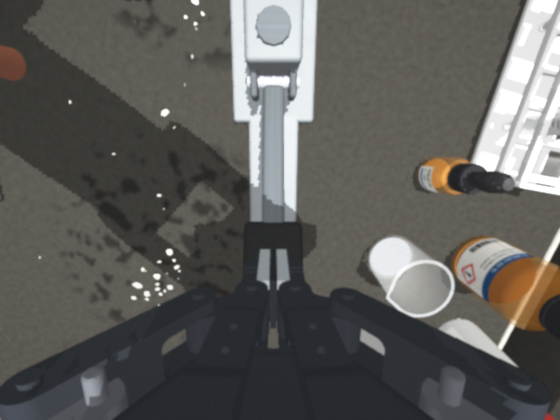

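View pics/s14b.png

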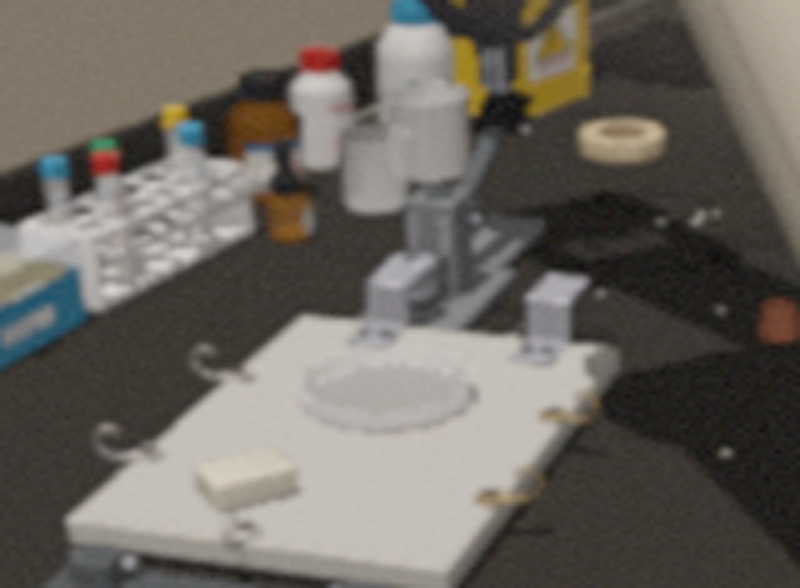

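View pics/t14b.png

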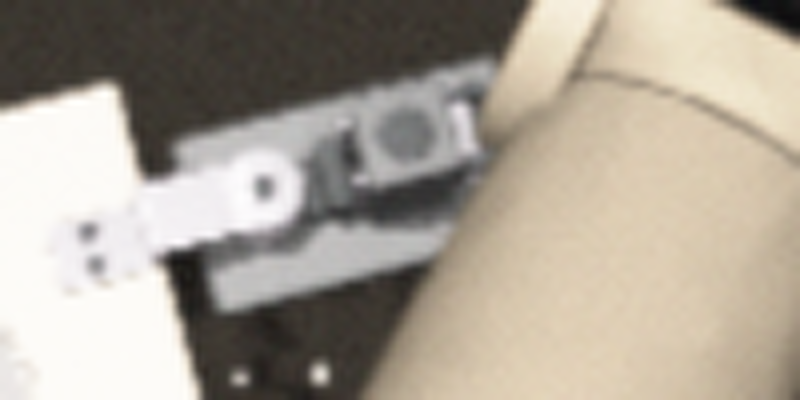

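```bash
python3 - <<'E'
from h import *
import pickle
np.set_printoptions(precision=4,suppress=True)
s,im=pickle.load(open('pics/w14.pkl','rb'));T=Twrist(s,im)
for n,uv,z in [('bb1',(234,121),.012),('bb2',(314,121),.012),('col',(273,27),.092),('paddle',(255,230),.12)]:
    print(n,ray(im,uv,z,T),pt(im,uv,T))
t=dict(np.load('pics/t14.npz'));t3=dict(np.load('pics/t13.npz'))
f=lambda x,y:(x/8+239.6,y/8+144.6)
print(ray(t,f(264,187),.0605),pt(t,f(264,187)),pt(t3,f(252,177)),ray(t,f(408,134),.094))
E
```

```text
bb1 [ 0.6005 -0.1554  0.012 ] [ 0.5989 -0.1552  0.0001]
bb2 [ 0.6681 -0.1387  0.012 ] [ 0.6696 -0.1377 -0.0006]
col [ 0.6221 -0.1017  0.092 ] [ 0.6224 -0.1027  0.0954]
paddle [ 0.6389 -0.2122  0.12  ] [ 0.639  -0.2146  0.1128]
[ 0.6087 -0.052   0.0605] [ 0.6093 -0.052   0.0572] [ 0.6075 -0.0475  0.0879] [ 0.6209 -0.104   0.094 ]
```

{"api": "play_rows", "payload": {"targets": "0 0 0.01 0 1;-0.001 0 0.018 0 1;-0.003 0 0.026 0 1;-0.005 0 0.034 0 1;-0.007 0 0.042 0 1"}}

```text
time_s: 11.65
position: [0.6549, -0.2299, 0.0952]
tool_rot: [[-0.241, 0.97, 0.001], [0.97, 0.241, -0.001], [-0.001, 0.001, -1.0]]
ft_force: [-0.2, -1.5, 8.0]
grip_width: 0.0001
```

{"api": "play_rows", "payload": {"targets": "-0.001 0 0.009 0 1;-0.002 0 0.018 0 1;-0.003 0 0.026 0 1;-0.004 0 0.034 0 1;-0.005 0 0.04 0 1"}}

```text
time_s: 12.15
position: [0.656, -0.2341, 0.0555]
tool_rot: [[-0.241, 0.97, 0.001], [0.97, 0.241, 0.0], [0.0, 0.001, -1.0]]
ft_force: [-1.9, 4.2, 9.8]
grip_width: -0.0001
```

{"api": "play_rows", "payload": {"targets": "0.001 0 0.004 0 1;0.001 0 0.006 0 1;0.001 0 0.006 0 1;0.001 0 0.006 0 1;0.001 0 0.006 0 1"}}

```text
time_s: 12.65
position: [0.656, -0.2336, 0.0513]
tool_rot: [[-0.241, 0.97, 0.002], [0.97, 0.241, -0.002], [-0.002, 0.002, -1.0]]
ft_force: [-3.7, 0.7, 15.7]
grip_width: 0.0
```

```bash
python3 chk.py 15; python3 - <<'E'
import cv2
i=cv2.imread('pics/t15.png'); cv2.imwrite('pics/t15b.png',cv2.resize(i[145:195,240:340],None,fx=8,fy=8,interpolation=cv2.INTER_CUBIC))
E
```

```text
12.65 [ 0.65603756 -0.23364647  0.0513405 ] [-3.70137473  0.7107791  15.71475269] 2.7323171591730393e-05 [ 0.00243041 -0.00158183 -0.9999958 ]
```

View pics/w15.png

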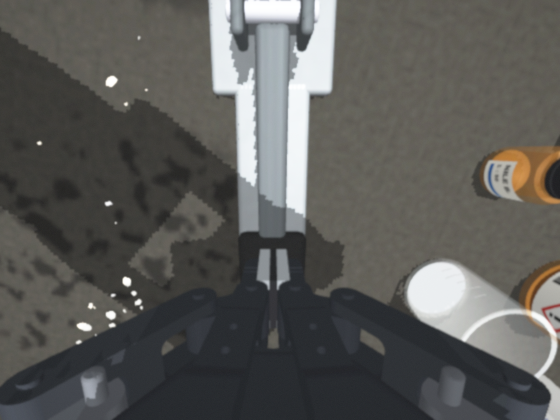

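View pics/s15b.png

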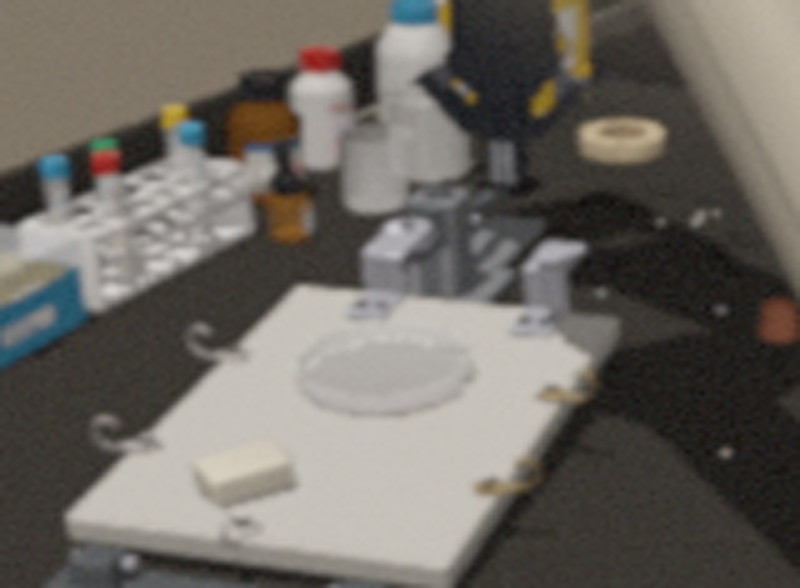

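View pics/t15b.png

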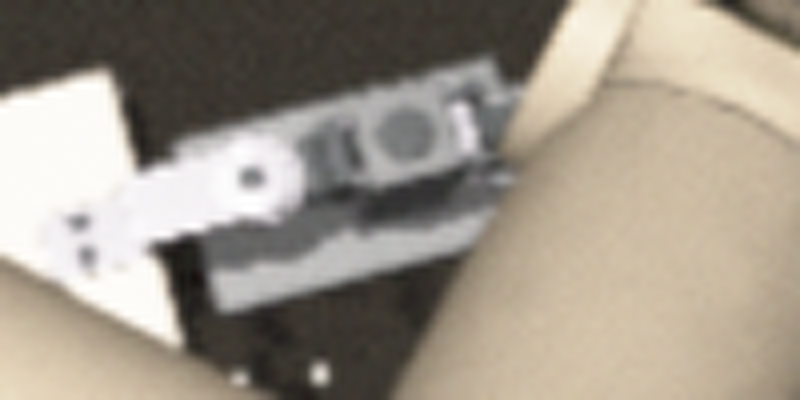

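{"api": "play_rows", "payload": {"targets": "0 0 0.001 0 1;0 0 0.001 0 1;0 0 0.001 0 1"}}

```text
time_s: 13.1
position: [0.6561, -0.2336, 0.0511]
tool_rot: [[-0.242, 0.97, 0.003], [0.97, 0.242, -0.002], [-0.002, 0.002, -1.0]]
ft_force: [-4.5, 0.9, 20.0]
grip_width: -0.0001
```

```bash
python3 - <<'E'
from h import *
s=status.observe(); print(s['position'],s['ft_force'],s['qvel'])
print(env.close_job())
E
```

```text
[ 0.65608449 -0.23362336  0.05106903] [-4.50500197  0.89301925 20.0417475 ] [-0.05055716 -0.00891105  0.08301373  0.0687609  -0.14610889  0.04624008]
the job is handed in; nothing more can be done
None
```

The jack stands with its saddle under the round lift pad, and I handed the job in while holding the handle down at about 20 N, at 13.1 s. `close_job` gave no verdict, so I can't confirm how it was judged.

- **Placing:** I gripped the jack by its column, lifted it about 5 mm and slid it in along the board's axis. After release I measured the saddle about 2 mm past the pad centre toward the hinge. That was deliberate, because the pad swings about 4 mm that way as it rises.
- **Trial lift:** I pressed the handle to its stop with the shut fingers and let it come all the way up. From the camera depth, the pad rose from about 57 to 88 mm (upper surface) and the board came back down. The jack had not moved by more than about 1 mm.
- **Second press:** The end pictures look the same as in the trial lift, with the jack in the same place and the board raised on the saddle. At hand-in the fingers were at 51 mm and the arm was still.
- **Other objects:** In the end pictures the dish, wax block and stopper are where they were. The timer was last clearly seen, unmoved, during the trial lift. The gripper stayed clear of the board.
- **Disagreements:** The camera estimates differed by 1–2.5 mm. The board and jack joint angles could only be judged from the pictures and finger height, not read directly. There was a side force of about 4.5 N while holding, with no visible sliding.

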